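# Clip the push stick onto the snap hook

## Task

Pick up the wooden push stick that ends in a round steel ring, push its ring against the sprung gate of the snap hook on the post until the ring has passed inside over the hook's upturned tip, and let go, so that the stick hangs from the hook with the gate sprung shut behind it.

Things in the scene. Friction and masses are not known exactly. Their poses are not given: they have to be found in the camera images.
- stick: Push stick lying flat: pale wood handle 24 x 24 mm, 110 long, then a ferrule and a flat open steel ring (56 mm outside, 40 mm hole, bar 8 mm thick); 0.12 kg. Origin: underside, below the ring's centre; x from handle to ring, z up. Handle spans x = -150 to -40 mm; grip at x = -95. Two like handles beside it, ending in a solid disc and a fork, are not wanted.
- eye (a point): Centre of the stick's ring, 12 mm above the stick's underside; axes as the stick.
- hook: Fixed steel J-hook, bar 10 mm thick, on a wooden post 28 mm square, 347 tall, on a round foot 110 mm across. Origin: foot's middle on the bench; z up; the mouth faces -x. The upturned tip stands at x = -55 mm, y = 0, its top at z = 255 mm. Rings hang on the bottom bar (x = -34 to -14, top at z = 205). Hook's back at x = 5 to 15 mm, then the post.
- gate (a joint): Hook's sprung gate, rad: 0 shut on the tip, 0.62 fully in (towards the post). Hinged at x = -12, z = 320 mm in the hook's frame; shut, it slants to the tip's inner side (x = -45, z = 245). 1.5 to 2.5 N opens it. A level ring, handle to -x, centred at x = -63 to -42 mm, |y| < 12 mm and lowered over the tip, pushes it in; once the ring's centre is below z = 228 mm it springs shut.
Things that resemble listed ones, but are neither listed nor needed, are in the scene too. What is shaped like the stick but blue or purple is not meant.

How it is judged (in metres and radians):
On the way, in this order (a step that is already met when the one before it is completed fails the run):
1. the stick is lifted off the bench, the gate still shut (height (world z) of eye above 0.1 m and value of joint gate below 0.03 rad), for 0.1 s.
2. the ring, at the hook's mouth, pushes the gate in (value of joint gate above 0.06 rad and z of eye in the frame of hook between 0.205 and 0.33 m and horizontal distance between eye and hook below 0.095 m), for 0.05 s.
At the end, for the whole second after the job is handed in: The stick hangs released and nearly still (under 0.1 m/s) with its ring on the hook: the ring's centre 140 to 240 mm above the bench, 90 mm in front of to 10 mm behind the foot's middle and within 40 mm to either side in the hook's frame; the gate is shut (under 0.06 rad) (value of joint gate below 0.06 rad and z of eye in the frame of hook between 0.14 and 0.24 m and x of eye in the frame of hook between -0.09 and 0.01 m and y of eye in the frame of hook between -0.04 and 0.04 m and contact force between stick and the fingers below 0.1 N and linear speed of stick below 0.1 m/s); the robot touches nothing.
It also fails if it takes over 48 s, if anything falls off the work surface, if the arm or the gripper's body presses on something with over 40 N, if the wrist force passes 120 N, or if a joint passes its speed limit or range.

## Robot

A 6-joint arm with a two-finger parallel gripper is mounted at the origin on the work surface. World frame = base frame: x ahead of the robot, y to its left, z up, the work surface at z = 0. Lengths are in m, angles in degrees, forces in N, time in s.
With the tool pointing down it reaches from about 0.35 to 0.875 m from the base axis. Payload 4.2 kg.
Tool frame: the origin (TCP) lies on the front face of the gripper's body, between the roots of the fingers; the fingertips stand finger_overhang ahead of it and the grasp point (between the pads) lies 51 mm ahead of it (finger_overhang is the distance from the TCP to the fingertips, in m); z points along the fingers, y is the line along which they close (so a half turn about z gives the same grasp; the last joint's range is limited). The gripper opens to 87 mm and grips with 3 to 60 N. Pads are 19 mm wide; open, the fingers measure 117 mm over their backs; the gripper's body (75 mm by 190 mm) begins 51 mm behind the grasp point.
Start: joints at [-58.407, 22.042, 0.453, 0, -68.411, -14.817], TCP at [0.18, -0.598, 0.292] pointing down, gripper open.
Joint ranges: [-179.83, 179.83], [-69.29, 118.12], [-61.27, 80.66], [-181.25, 117.63], [-171.15, -9.14], [-177.46, 177.46]. Speed limits (degrees/s): [159.86, 159.86, 180, 180, 180, 180].

## Interface

Orientations are given as a 3x3 rotation matrix whose columns are the frame's x, y, z axes.
In Python, from station import sense, capture, camera_model, finish_job, finger_overhang gives the robot as it stands. The module is installed in compiled form; this text tells all that it offers.
- The arm moves only by the tool jog_arm, never from a script. Its argument "rows" is a list that holds one entry, the list of rows, each a list of 4 numbers: the shift along the tool's x, y, z in m, then the turn about the tool's z in rad. A call has 1 to 20 rows; each row shifts and turns the commanded pose from where the row before left it, along the tool's axes as they then stand; what a row does not reach is not made up. A row lasts 1/8 s, in which the tool goes at most 62.5 mm and 10.7 degrees, less where a joint would pass 70% of its speed; a pose out of reach is approached as far as the arm can. A call is refused whole if a number of a shift passes 0.0625 or a number of a turn 0.188, either way. A call with a gripper value outside its range is refused whole. "claw" is the opening, from 0 (shut) to 1 (fully open), set as the call begins (left out, the last holds). The fingers move at their own pace and stop on an object; the grip force is fixed at half the most. Time passes only in rows, so rows that do not move let the fingers close. It gives the time, the measured TCP pose, the force, the opening and the grip force at its end, in the units of the state.
- sense(): the state, without advancing time (a new reading comes with each control period).
- capture(name): name is "scene" or "top"; returns the picture (400x640x3 uint8, red, green, blue); there is no depth.
- camera_model(name): a dict with "fovy" (degrees; the focal length in pixels is half the picture's height over the tangent of half this angle, whatever the lens; pixels are square), "cx", "cy" (the principal point, pixels), "k1" (the pictures are not rectified: a ray, as slopes to the right and down, at radius r is drawn at 1 + k1 r^2 times it, then the intrinsics apply), "eye" and "rotation" of the camera in the world. Camera axes: x right, y down, z forward; pixel columns grow to the right and rows downward; lengths in m; the calibration is good to about 2 mm. A picture is of the moment at which its call begins. camera_model takes no time and is no camera call.
- finish_job(): hands the job in; it is judged then, once.
The state is a dict: "time_s": time; "joints": joint angles; "joint_velocities": joint speeds; "effort": joint torques, N m; "tcp_pos": TCP position; "ee_rot": TCP orientation; "wrist_force": force on the tool from outside, world axes, zero at the start; "moment": the same for the moment, N m; "gripper_width": opening from 0.0 (shut) to 1.0 (fully open); "gripper_force": force on a finger pad.
Only numpy, scipy, OpenCV 4.12 (cv2) and the standard library are available. Lean on these libraries where they do the work, as an engineer would, in place of code of your own. Each camera call takes 0.05 s, during which the arm holds its last target. There are 200 camera calls.

## Working session

There is one attempt and no reset: what is moved stays moved. The work goes in short steps, Python scripts to look and compute and a tool call to move; the robot and the scene stay as the last step left them, time stands still between calls to the robot, and variables do not carry over. Pictures are saved under pics/ and viewed, at most 10 in all, crops included, and the job is handed in when it is done.

Besides the shell and the picture viewer there is one more tool, called after "Call:" in YAML: its name, and indented under it one key for each argument. jog_arm: Moves the arm, as the interface text tells. Its arguments: {"type":"object","properties":{"rows":{"type":"array"},"claw":{"type":"number"}},"required":["rows"]}

```bash
mkdir -p pics; cat > h.py <<'E'
import numpy as np, cv2
from station import *
def K(m):
    f=200/np.tan(np.radians(m["fovy"]/2)); return f
def ray(m,u,v):
    f=K(m); d=np.array([(u-m["cx"])/f,(v-m["cy"])/f]); r=np.linalg.norm(d); s=r
    for _ in range(30): s=r/(1+m["k1"]*s*s)
    d=d*(s/r if r>0 else 1)
    return np.array(m["eye"]),np.array(m["rotation"])@np.array([d[0],d[1],1])
def onz(m,u,v,z):
    e,d=ray(m,u,v); return e+d*(z-e[2])/d[2]
def proj(m,p):
    q=np.array(m["rotation"]).T@(np.array(p)-m["eye"]); x=q[:2]/q[2]; x=x*(1+m["k1"]*(x@x)); return x*K(m)+[m["cx"],m["cy"]]
def tri(m1,p1,m2,p2):
    a,d=ray(m1,*p1); b,e=ray(m2,*p2); s=np.linalg.lstsq(np.c_[d,-e],b-a,rcond=None)[0]
    return (a+d*s[0]+b+e*s[1])/2, np.linalg.norm(a+d*s[0]-b-e*s[1])
def snap(n,f):
    i=capture(n); cv2.imwrite(f"pics/{f}.png",i[:,:,::-1]); return i
E
python3 - <<'E'
from h import *
for n in("scene","top"): snap(n,n+"0"); print(camera_model(n))
s=sense();print(s["time_s"],s["tcp_pos"],s["ee_rot"],finger_overhang)
E
```

```text
{'fovy': 48.84157293178075, 'cx': 317.99705707791406, 'cy': 196.89826442611928, 'k1': -0.024162916997945198, 'eye': array([ 1.08542154, -0.1758016 ,  1.10207407]), 'rotation': array([[ 0.31382699,  0.75830584, -0.57138855],
       [ 0.94945904, -0.24661774,  0.19418346],
       [ 0.0063359 , -0.60345004, -0.79737564]])}
{'fovy': 48.734709937292436, 'cx': 319.6918595757205, 'cy': 201.4141264892354, 'k1': 0.0050643908945528825, 'eye': array([0.33541458, 0.01861352, 1.19913778]), 'rotation': array([[-0.02018212, -0.99180463,  0.12615965],
       [-0.99934899,  0.02378613,  0.027126  ],
       [-0.02990455, -0.12553006, -0.99163901]])}
0.1 [ 0.18029456 -0.59800933  0.29127503] [[-9.57485691e-01 -2.88479979e-01 -6.72564818e-04]
 [-2.88480740e-01  9.57483943e-01  1.83327948e-03]
 [ 1.15105588e-04  1.94936087e-03 -9.99998093e-01]] 0.0697
```

View pics/scene0.png

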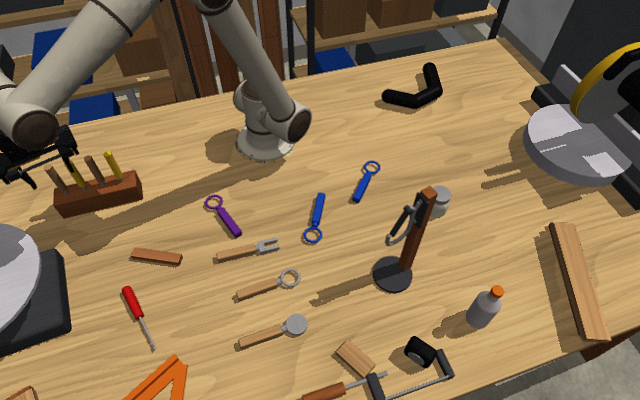

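View pics/top0.png

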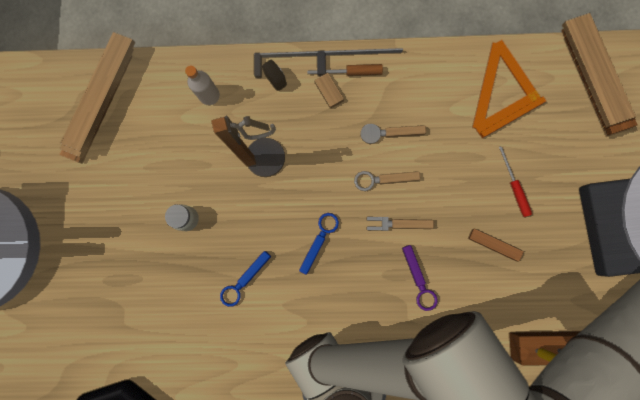

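The wanted ring stick is at about (366,181)–(420,177) in the top view and (290,278)–(237,296) in the scene view. The hook's foot is at (265,157) in top and (392,275) in scene, with the mouth facing roughly image-right in top. I'll zoom in for exact pixels.

```bash
python3 - <<'E'
import cv2,numpy as np
t=cv2.imread("pics/top0.png");s=cv2.imread("pics/scene0.png")
def c(i,x,y,w,h,k=5): return cv2.resize(i[y:y+h,x:x+w],None,fx=k,fy=k,interpolation=cv2.INTER_CUBIC)
a=c(t,205,105,80,80,5);b=c(s,370,175,80,120,5)
cv2.imwrite("pics/c1.png",np.hstack([np.vstack([a,np.zeros((200,400,3),np.uint8)]),b]))
cv2.imwrite("pics/c2.png",np.vstack([c(t,345,155,100,45,6),c(s,225,260,100,50,6)]))
E
```

```text
(no output)
```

View pics/c1.png

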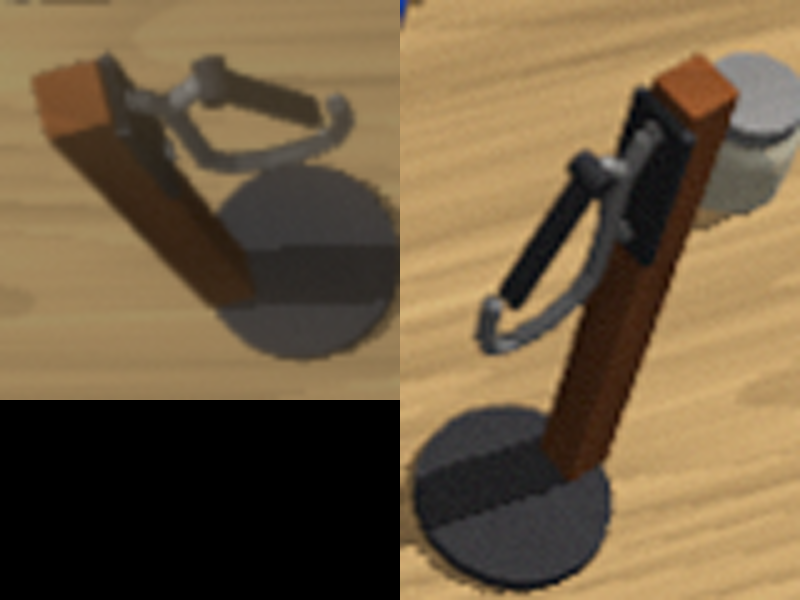

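View pics/c2.png

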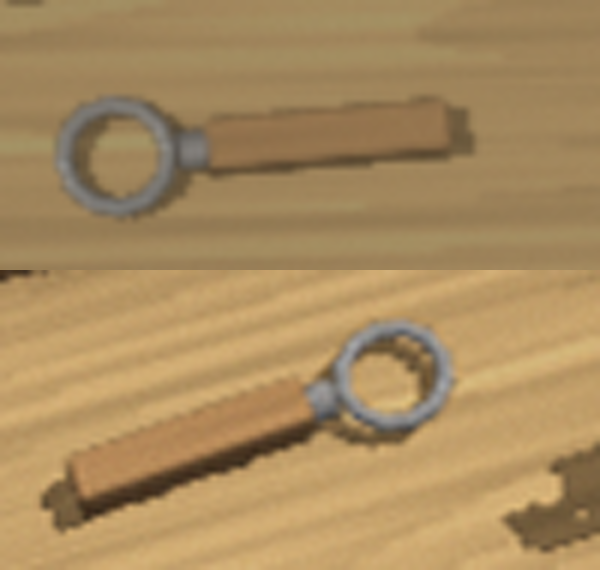

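Top view: tip (272.6,125.6), foot centre (266.4,157.4), post top (219,124.6), ring (364.7,181.0). Scene view: tip (388,235.6), foot centre (392.4,274.2), post top (429,192), ring (290.5,277.8).

```bash
python3 - <<'E'
from h import *
np.set_printoptions(precision=4,suppress=True)
S,T=camera_model("scene"),camera_model("top")
g=lambda n,a,b:print(n,*tri(T,a,S,b))
g("tip",(272.6,125.6),(388,235.6)); g("foot",(266.4,157.4),(392.4,274.2)); g("post",(219,124.6),(429,192)); g("ring",(364.7,181),(290.5,277.8))
print("foot z.01",onz(T,266.4,157.4,.01),onz(S,392.4,274.2,.01))
print("posttop",onz(T,219,124.6,.347),onz(S,429,192,.347))
print("tip",onz(T,272.6,125.6,.253),onz(S,388,235.6,.253))
print("ring",onz(T,364.7,181,.014),onz(S,290.5,277.8,.014))
for p in((210,145),(445,127)): print("hT",onz(T,p[0]/6+345,p[1]/6+155,.024))
for p in((302,125),(73,205)): print("hS",onz(S,p[0]/6+225,p[1]/6+260,.024))
E
```

```text
tip [0.629  0.1472 0.25  ] 0.002906023679976922
foot [0.6156 0.2003 0.0024] 0.006897452535458304
post [0.6048 0.2421 0.3447] 0.0020385829457468356
ring [ 0.5408 -0.0704  0.0075] 0.004950325686581688
foot z.01 [0.6127 0.1958 0.01  ] [0.6194 0.2011 0.01  ]
posttop [0.6037 0.2405 0.347 ] [0.6064 0.242  0.347 ]
tip [0.6276 0.1454 0.253 ] [0.6308 0.1476 0.253 ]
ring [ 0.5391 -0.0723  0.014 ] [ 0.5447 -0.0686  0.014 ]
hT [ 0.5413 -0.1127  0.024 ]
hT [ 0.5468 -0.2177  0.024 ]
hS [ 0.5457 -0.1108  0.024 ]
hS [ 0.5519 -0.2162  0.024 ]
```

Call:
jog_arm:
  rows:
    - [[0,0,0,-0.1667],[0,0,0,-0.1667],[0,0,0,-0.1667],[0,0,0,-0.1667],[0,0,0,-0.1667],[0,0,0,-0.1667],[0,0,0,-0.1667],[0,0,0,-0.1667],[0,0,0,0]]
  claw: 1

```text
time_s: 1.23
tcp_pos: [0.1804, -0.5982, 0.2917]
ee_rot: [[0.053, -0.999, -0.0], [-0.999, -0.053, 0.001], [-0.001, 0.0, -1.0]]
wrist_force: [0.2, 0.7, 0.3]
gripper_width: 1.0
gripper_force: 0.0
```

Call:
jog_arm:
  rows:
    - [[-0.0295,-0.0279,0,0],[-0.0295,-0.0279,0,0],[-0.0295,-0.0279,0,0],[-0.0295,-0.0279,0,0],[-0.0295,-0.0279,0,0],[-0.0295,-0.0279,0,0],[-0.0295,-0.0279,0,0],[-0.0295,-0.0279,0,0],[-0.0295,-0.0279,0,0],[-0.0295,-0.0279,0,0],[-0.0295,-0.0279,0,0],[-0.0295,-0.0279,0,0],[-0.0295,-0.0279,0,0],[-0.0295,-0.0279,0,0],[0,0,0,0],[0,0,0,0]]

```text
time_s: 3.22
tcp_pos: [0.5471, -0.1644, 0.2919]
ee_rot: [[0.054, -0.999, -0.001], [-0.999, -0.054, 0.0], [-0.0, 0.001, -1.0]]
wrist_force: [0.6, -0.8, 0.4]
gripper_width: 0.999
gripper_force: 0.0
```

```bash
python3 - <<'E'
from h import *
s=sense();print(s["time_s"],s["tcp_pos"],s["ee_rot"],s["joints"])
snap("top","top1")
E
```

```text
3.225 [ 0.54706791 -0.16437632  0.29191272] [[ 5.41439522e-02 -9.98532614e-01 -1.02480849e-03]
 [-9.98533134e-01 -5.41440430e-02  6.10408582e-05]
 [-1.16438563e-04  1.02000024e-03 -9.99999473e-01]] [-4.79991811e-01  1.68538068e+01 -7.29373836e+00 -3.29205926e-03
 -6.59111993e+01  3.58507811e+00]
```

Call:
jog_arm:
  rows:
    - [[0,0,0.02,0],[0,0,0.02,0],[0,0,0.02,0],[0,0,0.02,0],[0,0,0.02,0],[0,0,0.02,0],[0,0,0.02,0],[0,0,0.02,0],[0,0,0.02,0],[0,0,0.02,0],[0,0,0.012,0],[0,0,0.006,0],[0,0,0,0],[0,0,0,0]]

```text
time_s: 5.03
tcp_pos: [0.5479, -0.1644, 0.075]
ee_rot: [[0.056, -0.998, 0.001], [-0.998, -0.056, -0.0], [0.0, -0.001, -1.0]]
wrist_force: [-0.3, -0.2, 0.0]
gripper_width: 1.003
gripper_force: 0.0
```

Call:
jog_arm:
  rows:
    - [[0,0,0,0],[0,0,0,0],[0,0,0,0],[0,0,0,0],[0,0,0,0],[0,0,0,0],[0,0,0,0],[0,0,0,0],[0,0,0,0],[0,0,0,0]]
  claw: 0

```text
time_s: 6.28
tcp_pos: [0.5474, -0.1643, 0.0742]
ee_rot: [[0.056, -0.998, -0.0], [-0.998, -0.056, -0.0], [-0.0, 0.0, -1.0]]
wrist_force: [-0.0, 0.6, -0.1]
gripper_width: 0.275
gripper_force: 30.0
```

Call:
jog_arm:
  rows:
    - [[0,0,-0.006,0],[0,0,-0.014,0],[0,0,-0.018,0],[0,0,-0.018,0],[0,0,-0.018,0],[0,0,-0.018,0],[0,0,-0.018,0],[0,0,-0.018,0],[0,0,-0.018,-0.024],[0,0,-0.018,-0.024],[0,0,-0.018,-0.024],[0,0,-0.018,-0.024],[0,0,-0.018,-0.024],[0,0,-0.018,-0.024],[0,0,-0.018,-0.024],[0,0,-0.018,-0.024],[0,0,-0.018,0],[0,0,-0.008,0],[0,0,0,0],[0,0,0,0]]

```text
time_s: 8.78
tcp_pos: [0.547, -0.1642, 0.3715]
ee_rot: [[0.245, -0.97, -0.001], [-0.97, -0.245, 0.001], [-0.001, 0.001, -1.0]]
wrist_force: [0.3, -0.0, -0.9]
gripper_width: 0.275
gripper_force: 30.0
```

```bash
python3 - <<'E'
from h import *
a=snap("top","top2");b=snap("scene","scene2")
s=sense();print(s["time_s"],s["tcp_pos"],s["ee_rot"])
R=s["ee_rot"];p=s["tcp_pos"]
e=p-.095*np.array(R)[:,0]+np.array([0,0,-.062]);print(e)
T,S=camera_model("top"),camera_model("scene")
out=[]
for i,m in((a,T),(b,S)):
    u,v=proj(m,e);print(u,v);x,y=int(u)-40,int(v)-40
    out.append(cv2.resize(i[max(y,0):y+80,max(x,0):x+80],(400,400),interpolation=cv2.INTER_CUBIC)); print(x,y)
cv2.imwrite("pics/c3.png",np.hstack(out)[:,:,::-1])
E
```

```text
8.875 [ 0.5471924  -0.16424089  0.37138353] [[ 2.45000716e-01 -9.69521421e-01 -1.69245883e-03]
 [-9.69522671e-01 -2.45001478e-01  2.55715962e-04]
 [-6.62577017e-04  1.57822661e-03 -9.99998535e-01]]
[ 0.52391734 -0.07213623  0.30944647]
375.1607256435601 163.5687822878318
335 123
280.51565309769836 209.09777228415467
240 169
```

View pics/c3.png

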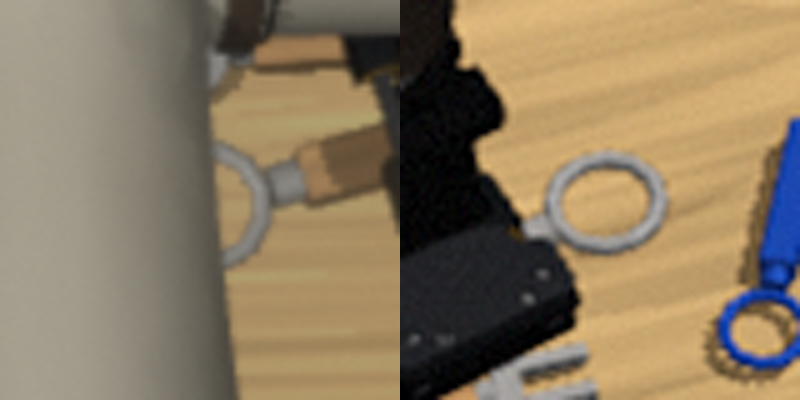

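Scene shows the ring centre at (281.2,209.4), within 1 px of the prediction, so the stick is held level.

Call:
jog_arm:
  rows:
    - [[0,-0.0194,0,0],[0,-0.0194,0,0],[0,-0.0194,0,0],[0,-0.0194,0,0],[0,-0.0194,0,0],[0,-0.0194,0,0],[0,-0.0194,0,0],[0,-0.0194,0,0],[-0.022,0,0,0],[-0.022,0,0,0],[-0.022,0,0,0],[-0.022,0,0,0],[-0.022,0,0,0],[-0.022,0,0,0],[-0.022,0,0,0],[-0.016,0,0,0],[-0.008,0,0,0],[0,0,0,0],[0,0,0,0]]

```text
time_s: 11.25
tcp_pos: [0.6544, 0.0458, 0.3722]
ee_rot: [[0.244, -0.97, -0.0], [-0.97, -0.244, -0.0], [0.0, 0.0, -1.0]]
wrist_force: [0.2, 0.3, -1.2]
gripper_width: 0.27
gripper_force: 30.0
```

```bash
cat > look.py <<'E'
from h import *
import sys
n=sys.argv[1]
a=snap("top","t"+n);b=snap("scene","s"+n)
s=sense();print(s["time_s"],s["tcp_pos"],s["joints"])
e=s["tcp_pos"]-.095*np.array(s["ee_rot"])[:,0]+np.array([0,0,-.062]);print("eye",e)
out=[]
for i,c in((a,"top"),(b,"scene")):
    u,v=proj(camera_model(c),e);x,y=int(u)-40,int(v)-50;print(c,u,v,x,y)
    out.append(cv2.resize(i[y:y+100,x:x+80],(400,500),interpolation=cv2.INTER_CUBIC))
cv2.imwrite(f"pics/c{n}.png",np.hstack(out)[:,:,::-1])
E
python3 look.py 4
```

```text
11.35 [0.65444652 0.04563509 0.37215672] [ 1.80897234e+01  2.29919974e+01  1.32014724e+01  7.39542825e-03
 -8.02200440e+01 -3.95587947e+00]
eye [0.63124665 0.13775874 0.31014345]
top 272.5346356996577 115.6870015756618 232 65
scene 387.4368227671699 222.86719465700628 347 172
```

View pics/c4.png

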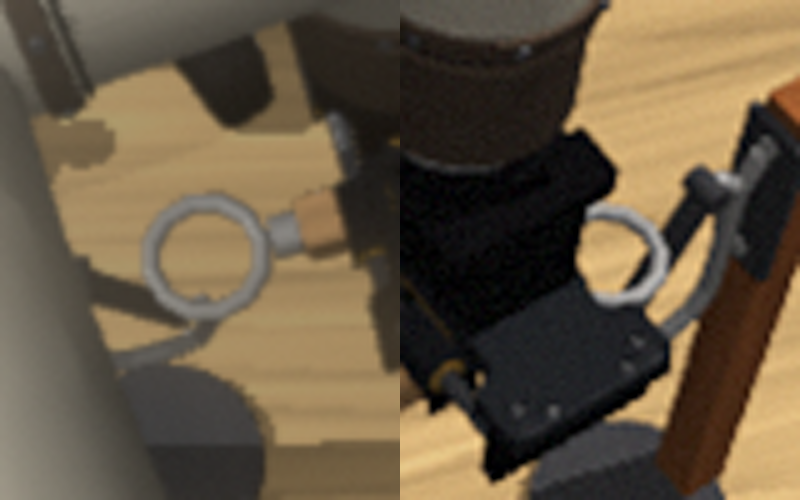

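Top shows the ring centre at (273.2,116.4), aligned laterally with the tip and about 9 mm short of it. I'll advance 11 mm and lower.

Call:
jog_arm:
  rows:
    - [[-0.004,0,0.004,0],[-0.004,0,0.006,0],[-0.003,0,0.006,0],[0,0,0.008,0],[0,0,0.008,0],[0,0,0.008,0],[0,0,0.008,0],[0,0,0.008,0],[0,0,0.006,0],[0,0,0.004,0],[0,0,0,0],[0,0,0,0]]

```text
time_s: 12.85
tcp_pos: [0.6515, 0.0569, 0.3059]
ee_rot: [[0.245, -0.969, -0.001], [-0.969, -0.245, -0.0], [0.0, 0.001, -1.0]]
wrist_force: [-0.3, -1.7, -1.8]
gripper_width: 0.272
gripper_force: 30.0
```

```bash
python3 look.py 5
```

```text
12.95 [0.65150005 0.05689252 0.30605031] [ 1.91349709e+01  2.44386161e+01  6.19016922e+00  2.30366821e-03
 -7.17866331e+01 -4.94980242e+00]
eye [0.62821852 0.14899556 0.24404168]
top 271.55221860723583 126.54714681718157 231 76
scene 387.5892294589638 236.60314205170027 347 186
```

View pics/c5.png

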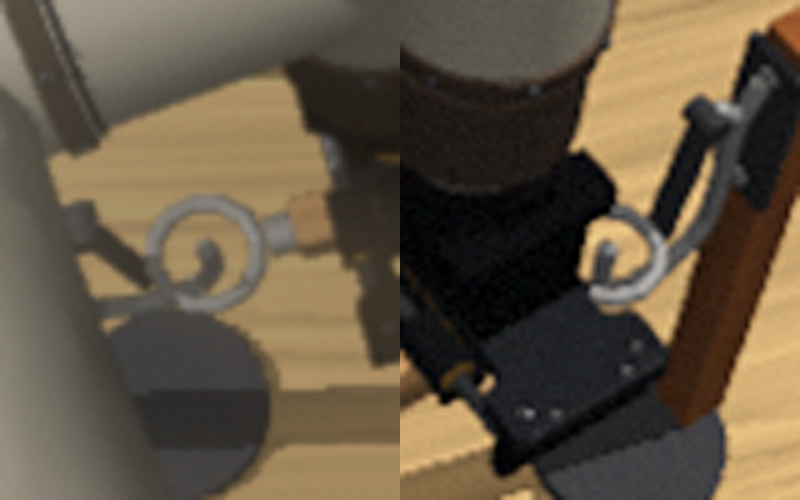

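The ring is around the tip: top centre about (272.4,126.8), with the tip inside it and the gate pushed in. I'll lower it onto the bottom bar.

Call:
jog_arm:
  rows:
    - [[0,0,0.005,0],[0,0,0.006,0],[0,0,0.006,0],[0,0,0.005,0],[0,0,0.004,0],[0,0,0.003,0],[0,0,0,0],[0,0,0,0],[0,0,0,0]]

```text
time_s: 14.08
tcp_pos: [0.6517, 0.057, 0.2775]
ee_rot: [[0.245, -0.97, 0.0], [-0.97, -0.245, 0.0], [-0.0, -0.001, -1.0]]
wrist_force: [-0.2, 0.3, -1.3]
gripper_width: 0.271
gripper_force: 30.0
```

```bash
python3 look.py 6
```

```text
14.175 [0.65165656 0.05696607 0.27743766] [ 1.91362062e+01  2.54297379e+01  3.64016300e+00  1.18085651e-03
 -6.81895408e+01 -4.95041405e+00]
eye [0.62837449 0.14906898 0.21543883]
top 273.2365921716363 130.1344878836537 233 80
scene 386.0254757354179 243.13530230890098 346 193
```

View pics/c6.png

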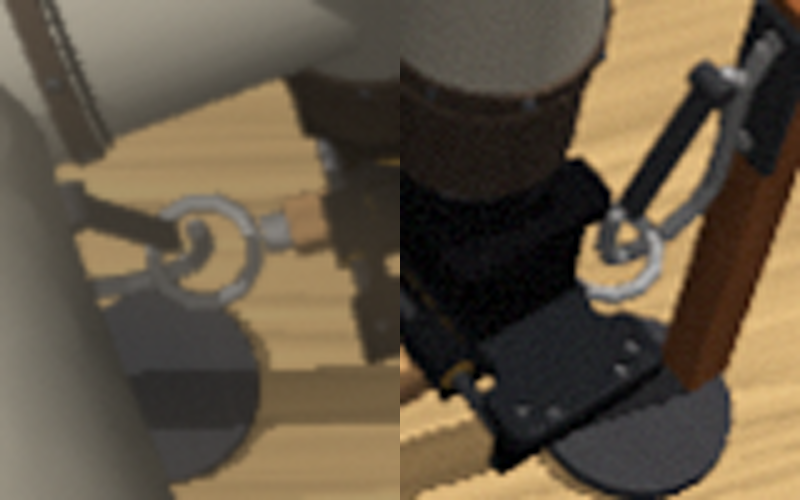

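The gate has sprung shut on the tip with the ring around the hook, its centre about (273,130) in top. I'll release and back off.

Call:
jog_arm:
  rows:
    - [[0,0,0,0],[0,0,0,0],[0,0,0,0],[0,0,0,0],[0,0,0,0],[0,0,0,0],[0,0,0,0],[0,0,0,0],[0,0,0,0],[0,0,0,0]]
  claw: 1

```text
time_s: 15.42
tcp_pos: [0.6516, 0.057, 0.2772]
ee_rot: [[0.245, -0.97, -0.0], [-0.97, -0.245, 0.0], [-0.0, 0.0, -1.0]]
wrist_force: [0.5, -0.1, -0.4]
gripper_width: 0.997
gripper_force: 0.0
```

Call:
jog_arm:
  rows:
    - [[0,0,-0.01,0],[0,0,-0.015,0],[0,0,-0.02,0],[0,0,-0.02,0],[0.01,0,-0.02,0],[0.02,0,-0.01,0],[0.025,0,0,0],[0.025,0,0,0],[0.025,0,0,0],[0.025,0,0,0],[0.02,0,0,0],[0.01,0,0,0],[0,0,0,0],[0,0,0,0],[0,0,0,0],[0,0,0,0],[0,0,0,0],[0,0,0,0],[0,0,0,0],[0,0,0,0]]

```text
time_s: 17.92
tcp_pos: [0.6908, -0.0982, 0.3722]
ee_rot: [[0.245, -0.97, -0.0], [-0.97, -0.245, -0.0], [-0.0, 0.0, -1.0]]
wrist_force: [-0.7, 0.2, -0.2]
gripper_width: 0.998
gripper_force: 0.0
```

Call:
jog_arm:
  rows:
    - [[0,0,0,0],[0,0,0,0],[0,0,0,0],[0,0,0,0],[0,0,0,0],[0,0,0,0],[0,0,0,0],[0,0,0,0],[0,0,0,0],[0,0,0,0],[0,0,0,0],[0,0,0,0],[0,0,0,0],[0,0,0,0],[0,0,0,0],[0,0,0,0],[0,0,0,0],[0,0,0,0],[0,0,0,0],[0,0,0,0]]

```text
time_s: 20.42
tcp_pos: [0.6908, -0.0981, 0.3722]
ee_rot: [[0.245, -0.969, -0.0], [-0.969, -0.245, -0.0], [0.0, 0.0, -1.0]]
wrist_force: [-0.8, -0.5, -0.8]
gripper_width: 1.003
gripper_force: 0.0
```

```bash
python3 - <<'E'
from h import *
a=snap("scene","s7")
jog=[cv2.resize(a[180:300,340:440],(400,480),interpolation=cv2.INTER_CUBIC)]
import time
for k in range(14): b=capture("scene")
jog.append(cv2.resize(b[180:300,340:440],(400,480),interpolation=cv2.INTER_CUBIC))
print(sense()["time_s"],"diff",np.abs(a.astype(int)-b)[180:300,340:440].max(axis=2).__gt__(40).sum())
cv2.imwrite("pics/c7.png",np.hstack(jog)[:,:,::-1])
E
```

```text
21.175 diff 0
```

View pics/c7.png

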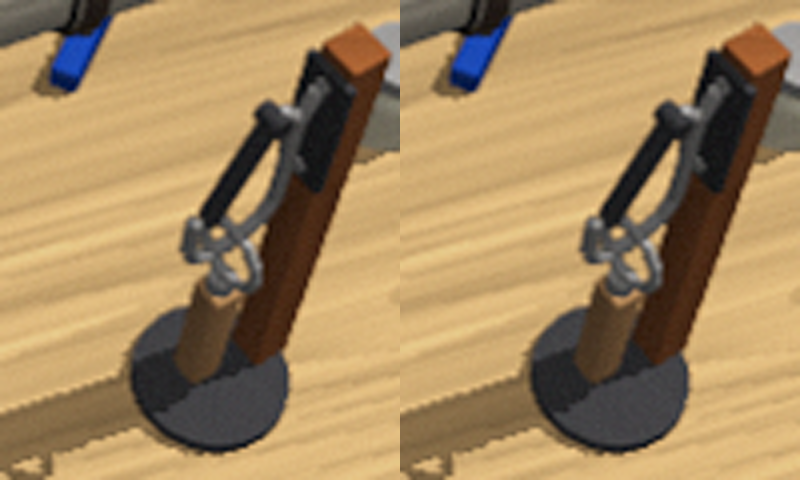

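The stick hangs still from the hook (ring around (398,243) in scene), the gate is shut, and the gripper is clear.

```bash
python3 -c "
from station import *
print(finish_job())"
```

```text
the job is handed in; nothing more can be done
None
```

The stick hangs from the snap hook with the gate shut behind it and the arm clear; I handed the job in at about 21 s, and no verdict came back.

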